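# Interchange the loads on a two-pan balance

## Task

One pan of the balance carries the large weight, the other three smaller weights that together weigh the same; interchange the two loads for the second reading. Park the large weight on the grey felt pad first, next to the tiny weight that stands there, bring the three smaller weights over to the pan it came from, then stand the large weight in the middle of the emptied pan, so that the balance comes level again. Keep the weights upright and off the bare bench, and leave the tiny weight and the timer where they are.

Things in the scene. Friction and masses are not known exactly. Their poses are not given: they have to be found in the camera images.
- large_weight: The largest weight, brass, 500 g. Knob weight (cylinder with a neck and round knob on top), origin at the centre of its underside, z up. Body 38 mm in diameter up to about 33 mm, 58 mm high over all; grasp the body. Starts alone on one pan.
- mid_weight_a: One of two equal middle weights, brass, 200 g. Knob weight (cylinder with a neck and round knob on top), origin at the centre of its underside, z up. Body 29 mm in diameter up to about 25 mm, 45 mm high over all. Starts on the other pan, with mid_weight_b and small_weight; the centres stand 40 to 65 mm apart, in any order.
- mid_weight_b: The twin of mid_weight_a (the same in every way).
- small_weight: The smallest weight on the balance, steel, 100 g. Knob weight (cylinder with a neck and round knob on top), origin at the centre of its underside, z up. Body 23 mm in diameter up to about 20 mm, 36 mm high over all.
- pan_left: Left pan of the balance (its +y side): flat steel disc, 120 mm in diameter, 3 mm thick, no rim. Origin at the centre of its top face; about 76 mm above the bench when level. The pans always stay horizontal and move only up and down: as one sinks, by at most 6 mm, the other rises as much; a difference of about 220 g or more between the loads takes them to the stop, smoothly.
- pan_right: Right pan of the balance (its -y side), like pan_left; the centres of the pans are 250 mm apart.
- balance: The balance, fixed to the bench: grey housing 112 mm (x) by 340 mm (y), 47 mm high, with an indicator housing 60 mm wide (y) and 85 mm high in the middle between the pans. Origin on the bench under its middle; y runs along the beam towards pan_left, -x is the scale side. The red pointer on the scale stands upright when the pans are level.
- felt_pad: Grey felt pad lying fixed on the bench, 160 mm (its x) by 110 mm (its y), 4 mm thick, rigid enough to stand things on. Origin at the centre of its underside; the tiny weight stands on its +x half, the -x half is free.
- tiny_weight: Bystander: the tiny brass weight, 50 g, 19 mm in diameter and 30 mm high, standing on the felt pad. Origin at the centre of its underside.
- timer: Bystander: white bench timer, 66 x 66 x 20 mm, lying on the bench. Origin at the centre of its underside.

How it is judged:
By the outcome, as a careful person would: the job done as asked, in the order asked, and still so for the second after the job is handed in, with the robot touching nothing.
It also fails if it takes over 122 s, if anything falls off the work surface, if the arm or the gripper's body presses on something with over 40 N, if the wrist force passes 120 N, or if a joint passes its speed limit or range.

## Robot

A 6-joint arm with a two-finger parallel gripper is mounted at the origin on a cart in front of the work surface, level with it; the furniture and walls round the work are solid. World frame = base frame: x ahead of the robot, y to its left, z up, the work surface at z = 0. Lengths are in m, angles in rad, forces in N, time in s.
With the tool pointing down it reaches from about 0.35 to 0.775 m from the base axis. Payload 7.3 kg.
Tool frame: the origin (TCP) lies on the centre line of the jaws, within the pads' length; the fingertips stand robot.tip_reach ahead of it and the grasp point (between the pads) lies 8 mm behind it (robot.tip_reach is the distance from the TCP to the fingertips, in m); z points along the fingers, y is the line along which they close (so a half turn about z gives the same grasp; the last joint's range is limited). The gripper opens to 92 mm and grips with 3 to 60 N. Pads are 19 mm wide; open, the fingers measure 130 mm over their backs; the gripper's body (75 mm by 190 mm) begins 47 mm behind the grasp point.
Start: joints at [-1.487, 0.342, 1.524, -0, 1.275, -0.146], TCP at [0.12, -0.511, 0.238] pointing down, gripper open.
Joint ranges: [-2.53, 2.53], [-0.77, 2.02], [0.04, 2.7], [-1, 4.14], [0.28, 2.66], [-3.11, 3.11]. Speed limits (rad/s): [2.57, 2.57, 3.14, 3.14, 3.14, 3.14].

## Interface

Orientations are given as a unit quaternion [w, x, y, z].
In Python, from bench import monitor, camera, camera_params, robot gives the robot as it stands.
- The arm moves only by the shell command python3 -m inch 'ROWS' [OPENING] [FORCE]. ROWS is JSON, a list that holds one entry, the list of rows, each a list of 4 numbers: the shift along the tool's x, y, z scaled (see below), then the turn about the tool's z scaled (see below). A call has 1 to 12 rows; each row shifts and turns the commanded pose from where the row before left it, along the tool's axes as they then stand; what a row does not reach is not made up. The controller multiplies each number of a shift by 30 mm and each number of a turn by 0.1 rad. A row lasts 1/12 s, in which the tool goes at most 41.7 mm and 7.16 degrees, less where a joint would pass 70% of its speed; a pose out of reach is approached as far as the arm can. A call with a number of a shift or a turn outside -1 to 1 is refused whole. A call with a gripper value outside its range is refused whole. OPENING is the closure, from 0 (fully open) to 1 (shut), set as the call begins (- or left out, the last holds). The fingers move at their own pace and stop on an object; FORCE is the grip in N (left out, the last holds). Time passes only in rows, so rows that do not move let the fingers close. It gives the time, the measured TCP pose, the force, the opening and the grip force at its end, in the units of the state.
- monitor.read_state(): the state, without advancing time (a new reading comes with each control period).
- camera(name): name is "side" or "top" or "wrist"; returns (picture, depth): 400x640x3 uint8, red, green, blue; 400x640 float32, m along the optical axis (not along the pixel's ray), 0 where there is no reading.
- camera_params(name): a dict with "fx", "fy", "cx", "cy" (pixels), "xyz" and "attitude" of the camera in the world. Camera axes: x right, y up, looking along -z (the intrinsics and any distortion apply to the point x, -y, -z); pixel columns grow to the right and rows downward; lengths in m; the calibration is good to about 2 mm. A picture is of the moment at which its call begins: read the wrist's pose just before it. camera_params takes no time and is no camera call; for the wrist camera it gives the pose at the moment of the call.
- robot.hand_in(): hands the job in; it is judged then, once.
The state is a dict: "time": time; "qpos": joint angles; "qvel": joint speeds; "tau": joint torques, N m; "eef_pos": TCP position; "tool_rot": TCP orientation; "wrist_force": force on the tool from outside, world axes, zero at the start; "ft_torque": the same for the moment, N m; "grip_width": opening from 0.0 (shut) to 1.0 (fully open); "grasp_force": force on a finger pad.
Only numpy, scipy, OpenCV 4.12 (cv2) and the standard library are available. Lean on these libraries where they do the work, as an engineer would, in place of code of your own. Each camera call takes 0.05 s, during which the arm holds its last target. There are 200 camera calls.

## Working session

There is one attempt and no reset: what is moved stays moved. The work goes in short steps, Python scripts to look and compute and a shell command to move; the robot and the scene stay as the last step left them, time stands still between calls to the robot, and variables do not carry over. Pictures are saved under pics/ and viewed, at most 14 in all, crops included, and the job is handed in when it is done.

```bash
ls; mkdir -p pics; python3 - <<'E'
from bench import monitor,camera,camera_params,robot
import cv2,numpy as np
print(monitor.read_state(),robot.tip_reach)
for n in("top","side"):
    p,d=camera(n);cv2.imwrite(f"pics/{n}0.png",p[...,::-1]);np.save(f"pics/{n}0.npy",d);print(n,camera_params(n),(d>0).mean())
print(camera_params("wrist"))
E
```

```text
pics
{'time': 0.0, 'qpos': array([-1.48699985e+00,  3.42729884e-01,  1.52500456e+00, -8.20248802e-06,
        1.27540741e+00, -1.45983344e-01]), 'qvel': array([-0.0001332 , -0.00022924,  0.00061994, -0.00165365, -0.00169815,
       -0.00205069]), 'tau': array([ 6.48721107e-04, -4.31244063e+01, -2.44215757e+01,  7.18913111e-02,
        5.58936386e-02, -1.33045824e-04]), 'eef_pos': array([ 0.11957064, -0.51080394,  0.23704558]), 'tool_rot': array([-7.74350235e-04,  9.93406975e-01,  1.14638482e-01,  2.01603824e-05]), 'wrist_force': array([-1.1090401 , -0.13742814, -0.86310775]), 'ft_torque': array([-0.04459835,  0.01087241,  0.01971604]), 'grasp_force': 0.0, 'grip_width': 0.9961387269795037} 0.011
top {'fx': 499.068717217306, 'fy': 499.068717217306, 'cx': 325.9958067739628, 'cy': 192.33445825769195, 'xyz': array([0.22566445, 0.11353267, 1.62776333]), 'attitude': array([-0.69874887, -0.07150855,  0.05605846,  0.7095731 ])} 0.9958359375
side {'fx': 458.78125409011557, 'fy': 458.78125409011557, 'cx': 318.54878683989875, 'cy': 192.41983746728033, 'xyz': array([0.52916316, 1.28461048, 0.68062467]), 'attitude': array([0.01544677, 0.0111705 , 0.52254397, 0.85239921])} 0.996015625
{'fx': 297.6594753980522, 'fy': 297.6594753980522, 'cx': 320.12275134468814, 'cy': 193.4164550292918, 'xyz': array([ 0.19491523, -0.49541733,  0.38401031]), 'attitude': array([ 0.77535896, -0.11353034,  0.09096798, -0.61453574])}
```

View pics/top0.png

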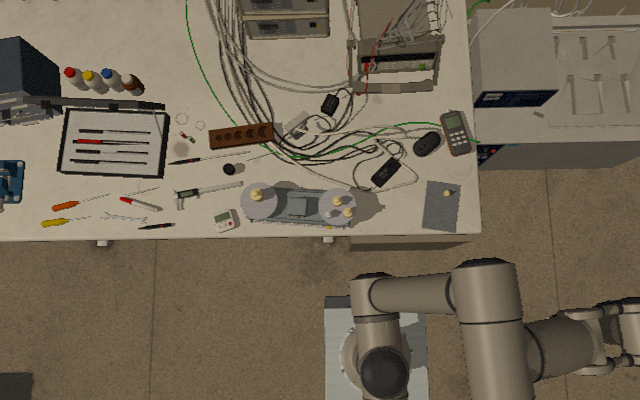

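View pics/side0.png

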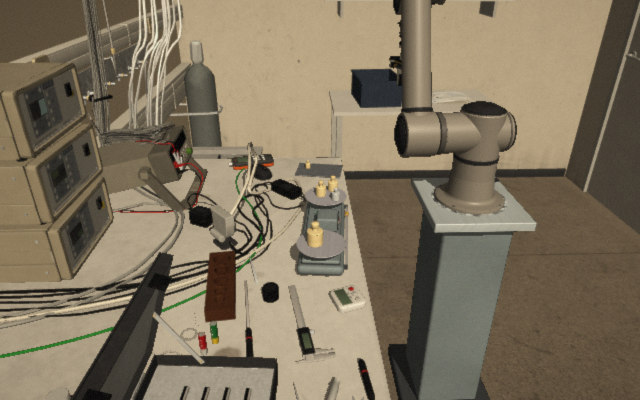

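The top view shows the large weight on the left pan at (258,193). The three smaller weights are on the right pan around (340,207), the pad is at (441,205) with the tiny weight at (446,193), and the timer is at (224,220).

```bash
cat > h.py <<'E'
import numpy as np,cv2
from scipy.spatial.transform import Rotation as R
from bench import monitor,camera,camera_params,robot
def rot(q): return R.from_quat(np.roll(q,-1))
def rays(P,u,v):
    d=np.stack([(u-P['cx'])/P['fx'],-(v-P['cy'])/P['fy'],-np.ones_like(u,float)],-1)
    return rot(P['attitude']).apply(d.reshape(-1,3)).reshape(d.shape)
def cloud(P,d):
    v,u=np.mgrid[:400,:640]; return P['xyz']+rays(P,u.astype(float),v)*d[...,None]
def plane(P,u,v,z):
    r=rays(P,np.atleast_1d(np.float64(u)),np.atleast_1d(np.float64(v))); return P['xyz']+r*((z-P['xyz'][2])/r[...,2:])
def pose():
    s=monitor.read_state(); r=rot(s['tool_rot']).as_matrix(); return s,r
def togo(x,y,z,yaw=None):
    "units of rows: total shift in tool axes"
    s,r=pose(); t=r.T@(np.array([x,y,z])-s['eef_pos'])/.03
    print('tool y axis yaw',np.degrees(np.arctan2(r[1,1],r[0,1])),'eef',s['eef_pos'].round(4),'rows',t.round(2))
E
python3 - <<'E'
from h import *
im=cv2.imread("pics/top0.png");d=np.load("pics/top0.npy");P=camera_params("top");C=cloud(P,d)
def seg(name,box,lo,hi):
    u0,u1,v0,v1=box;m=np.zeros((400,640),np.uint8);z=C[...,2];m[v0:v1,u0:u1]=((z>lo)&(z<hi))[v0:v1,u0:u1]
    n,l,s,c=cv2.connectedComponentsWithStats(m)
    for i in range(1,n):
        if s[i,4]>4: print(name,s[i],C[l==i].mean(0).round(4),C[l==i].max(0).round(3),C[l==i].min(0).round(3))
seg('wts',(235,365,170,235),.088,.2)
seg('pans',(235,282,170,235),.068,.088); seg('panR',(318,365,170,235),.06,.088)
seg('tiny',(425,462,180,230),.015,.05)
seg('tim',(210,238,205,236),.012,.03)
seg('all',(235,365,170,235),.03,.2)
hsv=cv2.cvtColor(im,cv2.COLOR_BGR2HSV)
m=np.zeros((400,640),np.uint8);g=im[178:233,420:464].astype(int)
m[178:233,420:464]=(g.sum(2)<400)
c=max(cv2.findContours(m,0,2)[0],key=cv2.contourArea);r=cv2.minAreaRect(c);b=cv2.boxPoints(r)
print(r);print(plane(P,b[:,0],b[:,1],.004).round(3))
x=cv2.resize(im[170:240,205:465],None,fx=3,fy=3,interpolation=2);cv2.imwrite("pics/c0.png",x)
p,dd=camera("wrist");cv2.imwrite("pics/w0.png",p[...,::-1])
E
```

```text
wts [250 188  13  14 137] [0.4995 0.3615 0.1142] [0.521 0.381 0.143] [0.483 0.344 0.088]
wts [332 196  10  10  74] [0.477  0.1134 0.1069] [0.493 0.127 0.124] [0.464 0.099 0.09 ]
wts [295 202   4   3   6] [0.4758 0.2381 0.0888] [0.478 0.243 0.091] [0.472 0.233 0.088]
wts [301 208   3   5   5] [0.4522 0.2209 0.0901] [0.459 0.224 0.092] [0.446 0.218 0.088]
wts [343 208   9  10  74] [0.4402 0.0815 0.1073] [0.455 0.094 0.128] [0.427 0.069 0.089]
wts [324 211   8   7  42] [0.4369 0.1409 0.1018] [0.448 0.152 0.115] [0.428 0.131 0.09 ]
pans [239 182  38  38 960] [0.484  0.3612 0.0762] [0.547 0.422 0.088] [0.427 0.303 0.068]
panR [318 188  38  38 928] [0.4657 0.1148 0.076 ] [0.524 0.172 0.088] [0.404 0.055 0.062]
tiny [444 190   5   6  25] [ 0.51   -0.2422  0.0268] [ 0.52  -0.235  0.039] [ 0.502 -0.251  0.015]
tim [212 209  23  24 342] [0.4325 0.4856 0.0174] [0.471 0.522 0.027] [0.396 0.448 0.012]
all [ 239  182  117   47 3821] [0.472  0.2372 0.069 ] [0.547 0.422 0.143] [0.4   0.055 0.03 ]
all [334 227   4   2   5] [0.4025 0.1167 0.0322] [0.404 0.122 0.034] [0.4   0.113 0.03 ]
((441.0536193847656, 206.16647338867188), (35.79513168334961, 49.679954528808594), 6.115502834320068)
[[ 0.396 -0.159  0.004]
 [ 0.56  -0.184  0.004]
 [ 0.545 -0.3    0.004]
 [ 0.382 -0.273  0.004]]
```

View pics/c0.png

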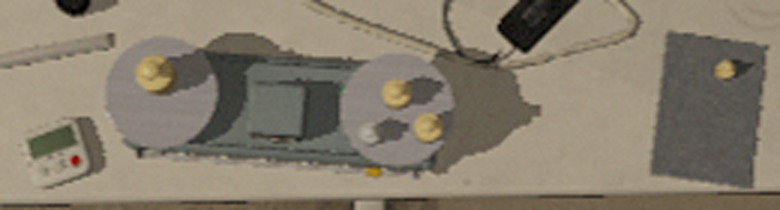

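View pics/w0.png

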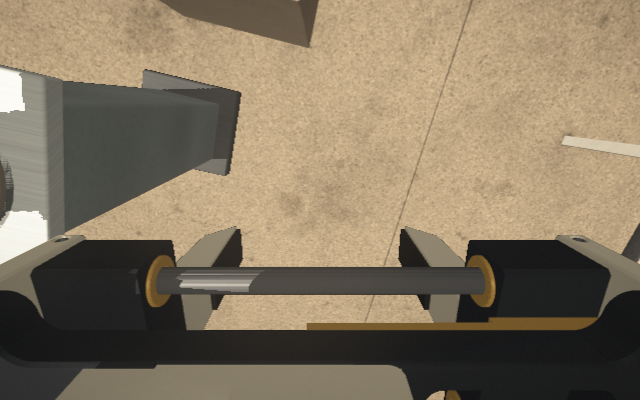

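Crop: large weight on the left pan; mids at about (396,92) and (428,127) and the small steel one at (370,132) on the right pan; tiny on the far (+x) half of the pad. The wrist view shows only floor so far. Next I turn the tool square to the world and fly over.

```bash
python3 -m inch '[[[0,0,0,0.77],[0,0,0,0.77],[0,0,0,0.77],[0.9,-0.8,0,0],[0.9,-0.8,0,0],[0.9,-0.8,0,0],[0.9,-0.8,0,0],[0.9,-0.8,0,0],[0.9,-0.8,0,0],[0.9,-0.8,0,0],[0.9,-0.8,0,0]]]' 0.3 10; python3 -m inch '[[[0.9,-0.8,0,0],[0.9,-0.8,0,0],[0.9,-0.8,0,0],[0.2,-0.9,0,0],[0,-1,0,0],[0,-1,0,0],[0,-1,0,0],[0,-1,0,0],[0,-1,0,0],[0,0,0,0],[0,0,0,0]]]'; python3 -c "
from h import *
togo(.49,.36,.25)"
```

```text
time: 1.07
eef_pos: [0.3368, -0.318, 0.2377]
tool_rot: [-0.0, 1.0, -0.001, -0.0]
wrist_force: [0.1, -0.2, -0.0]
grip_width: 0.703
grasp_force: 0.0
time: 1.98
eef_pos: [0.423, -0.0695, 0.2377]
tool_rot: [0.0, 1.0, 0.001, -0.0]
wrist_force: [0.1, -0.4, -0.3]
grip_width: 0.701
grasp_force: 0.0
tool y axis yaw -89.89045451523471 eef [ 0.423  -0.0695  0.2377] rows [  2.26 -14.31  -0.41]
```

```bash
python3 -m inch '[[[0,-1,-0.1,0],[0,-1,-0.1,0],[0,-1,-0.1,0],[0,-1,-0.1,0],[0,-1,0,0],[0,-1,0,0],[0,0,0,0],[0,0,0,0]]]'; python3 - <<'E'
from h import *
P=camera_params("wrist");p,d=camera("wrist");cv2.imwrite("pics/w1.png",p[...,::-1]);np.savez("pics/w1.npz",d=d,**P)
E
python3 -m inch '[[[0.1,-1,0,0],[0.1,-1,0,0],[0,-1,0,0],[0,-1,0,0],[0,-1,0,0],[0,-1,0,0],[0,-1,0,0],[0,-1,0,0],[0,-0.3,0,0],[0,0,0,0],[0,0,0,0]]]';python3 - <<'E'
from h import *
P=camera_params("wrist");p,d=camera("wrist");cv2.imwrite("pics/w2.png",p[...,::-1]);np.savez("pics/w2.npz",d=d,**P)
a=np.hstack([cv2.imread(f"pics/w{i}.png") for i in(1,2)]);cv2.imwrite("pics/w12.png",cv2.resize(a,(800,250),interpolation=3))
togo(.502,.3625,.2)
E
```

```text
time: 2.65
eef_pos: [0.4236, 0.1095, 0.2495]
tool_rot: [0.0, 1.0, 0.0, -0.0]
wrist_force: [-0.7, 0.0, -0.4]
grip_width: 0.702
grasp_force: 0.0
time: 3.62
eef_pos: [0.4303, 0.3569, 0.2492]
tool_rot: [0.001, 1.0, -0.001, -0.0]
wrist_force: [0.1, -0.3, -0.7]
grip_width: 0.7
grasp_force: 0.0
tool y axis yaw -90.1626465233158 eef [0.4303 0.3565 0.2494] rows [ 2.39 -0.21  1.65]
```

View pics/w12.png

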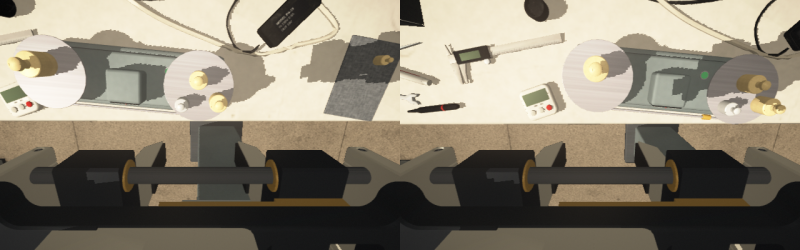

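Both wrist views show everything cleanly: in w1 the mids at about (317,125) and (350,162) and small at (290,166); in w2 the large weight at (315,110) on the left pan. I measure from these.

```bash
cat >> h.py <<'E'
def measure(f,zp=.076,reg=None):
    "pan-like disc and things standing on it, from a saved wrist view"
    D=np.load(f);P={k:D[k] for k in('fx','fy','cx','cy','xyz','attitude')};C=cloud(P,D['d']);z=C[...,2]
    ok=(D['d']>0)&(C[...,0]>.38)&(C[...,0]<.58)
    if reg: ok&=(C[...,1]>reg[0])&(C[...,1]<reg[1])
    for nm,m in(('pan',ok&(abs(z-zp)<.008)),('wt',ok&(z>zp+.011))):
        n,l,s,c=cv2.connectedComponentsWithStats(m.astype(np.uint8))
        for i in range(1,n):
            if s[i,4]<60: continue
            q=C[l==i]; (cx,cy),r=cv2.minEnclosingCircle(q[:,:2].astype(np.float32))
            t=np.percentile(q,99,axis=0);b=np.percentile(q,1,axis=0)
            top=q[q[:,2]>t[2]-.006].mean(0)
            print(nm,s[i,:2]+s[i,2:4]//2,'circ',round(cx,4),round(cy,4),'r',round(r,4),'mid',((t+b)/2)[:2].round(4),'knob',top.round(4),'z50',np.median(q[:,2]).round(4))
E
python3 - <<'E'
from h import *
measure("pics/w1.npz",reg=(.03,.19)); measure("pics/w2.npz",reg=(.29,.45)); measure("pics/w1.npz",.004,reg=(-.32,-.13))
E
```

```text
pan [318 137] circ 0.4645 0.1097 r 0.06 mid [0.4649 0.1098] knob [0.4706 0.1112 0.0759] z50 0.0759
wt [318 128] circ 0.4782 0.1099 r 0.0146 mid [0.4782 0.1095] knob [0.4785 0.1098 0.1202] z50 0.1044
wt [350 164] circ 0.4418 0.0778 r 0.0147 mid [0.4424 0.0781] knob [0.4424 0.0781 0.1201] z50 0.1043
wt [291 168] circ 0.4377 0.1375 r 0.0117 mid [0.4378 0.1372] knob [0.4382 0.1372 0.1111] z50 0.0987
wt [320 313] circ 0.4478 0.1104 r 0.0806 mid [0.4385 0.1123] knob [0.4485 0.122  0.3515] z50 0.3378
pan [316 121] circ 0.4873 0.3588 r 0.0601 mid [0.4876 0.3587] knob [0.488  0.3584 0.0759] z50 0.0759
wt [314 110] circ 0.502 0.3604 r 0.019 mid [0.5019 0.3602] knob [0.5022 0.3603 0.1331] z50 0.1124
wt [317 313] circ 0.4443 0.3667 r 0.0781 mid [0.4451 0.3631] knob [0.4553 0.3694 0.3512] z50 0.337
pan [565 114] circ 0.4806 -0.2256 r 0.1364 mid [ 0.481  -0.2228] knob [ 0.4754 -0.2251  0.0041] z50 0.0023
wt [616  96] circ 0.5108 -0.2461 r 0.0101 mid [ 0.5103 -0.2454] knob [ 0.5105 -0.2462  0.0328] z50 0.0226
```

```bash
python3 -m inch '[[[0.8,-0.04,0,0],[0.8,-0.04,0,0],[0.8,-0.04,0.3,0],[0,0,0.9,0],[0,0,0.9,0],[0,0,0.9,0],[0,0,0.8,0],[0,0,0.6,0],[0,0,0.4,0],[0,0,0.2,0],[0,0,0,0],[0,0,0,0]]]'; python3 -c "
from h import *
togo(.502,.3604,.094)"
```

```text
time: 4.67
eef_pos: [0.5023, 0.361, 0.1004]
tool_rot: [-0.0, 1.0, -0.001, 0.0]
wrist_force: [0.3, 0.4, -0.3]
grip_width: 0.7
grasp_force: 0.0
tool y axis yaw -90.14211899373834 eef [0.5023 0.361  0.1004] rows [-0.01  0.02  0.21]
```

Down the last bit, close gently at 30 N.

```bash
python3 -m inch '[[[0,0,0.1,0],[0,0,0.1,0],[0,0,0,0]]]'; python3 -m inch '[[[0,0,0,0],[0,0,0,0],[0,0,0,0],[0,0,0,0],[0,0,0,0],[0,0,0,0],[0,0,0,0],[0,0,0,0]]]' 0.75 30
```

```text
time: 4.92
eef_pos: [0.5017, 0.3618, 0.0938]
tool_rot: [-0.0, 1.0, -0.001, 0.0]
wrist_force: [-0.7, 0.4, -0.1]
grip_width: 0.699
grasp_force: 0.0
time: 5.58
eef_pos: [0.5017, 0.3621, 0.0938]
tool_rot: [-0.0, 1.0, -0.001, 0.0]
wrist_force: [-0.3, 2.0, 0.6]
grip_width: 0.401
grasp_force: 30.0
```

```bash
python3 -m inch '[[[0,0,-0.1,0],[0,0,-0.2,0],[0,0,-0.3,0],[0,0,-0.5,0],[0,0,-0.7,0],[0,0,-0.8,0],[0,0,-0.8,0],[0,0.3,-0.5,0],[0,0.6,-0.2,0],[0,0.8,0,0],[0,0.9,0,0],[0,0.9,0,0]]]'; python3 -m inch '[[[-0.2,0.9,0,0],[-0.2,0.9,0,0],[-0.2,0.9,0,0],[-0.2,0.9,0,0],[-0.2,0.9,0,0],[-0.2,0.9,0,0],[-0.2,0.9,0,0],[-0.2,0.9,0,0],[-0.2,0.9,0,0],[-0.2,0.9,0,0],[-0.2,0.9,0,0],[0,0.9,0,0]]]'; python3 -m inch '[[[0,0.9,0,0],[0,0.9,0,0],[0,0.9,0,0],[0,0.8,0,0],[0,0.6,0,0],[0,0.3,0,0],[0,0,0,0],[0,0,0,0]]]'; python3 -c "
from h import *
togo(.433,-.227,.023)
P=camera_params('wrist');p,d=camera('wrist');cv2.imwrite('pics/w3.png',p[...,::-1]);np.savez('pics/w3.npz',d=d,**P)
measure('pics/w3.npz',.004,(-.34,-.12))"
```

```text
time: 6.58
eef_pos: [0.5009, 0.2558, 0.2171]
tool_rot: [0.0, 1.0, -0.0, -0.0]
wrist_force: [0.1, -1.3, -5.7]
grip_width: 0.402
grasp_force: 30.0
time: 7.58
eef_pos: [0.4334, -0.068, 0.2172]
tool_rot: [-0.0, 1.0, -0.001, -0.001]
wrist_force: [0.8, 0.6, -5.0]
grip_width: 0.402
grasp_force: 30.0
time: 8.25
eef_pos: [0.4346, -0.1985, 0.2167]
tool_rot: [-0.0, 1.0, -0.001, -0.0]
wrist_force: [0.3, -0.0, -5.4]
grip_width: 0.403
grasp_force: 30.0
tool y axis yaw -90.11686517618242 eef [ 0.4346 -0.1985  0.2167] rows [-0.05  0.96  6.46]
pan [347 124] circ 0.4805 -0.2304 r 0.1476 mid [ 0.4816 -0.23  ] knob [ 0.4774 -0.227   0.0041] z50 0.0007
wt [363 105] circ 0.5104 -0.2479 r 0.0095 mid [ 0.5106 -0.2477] knob [ 0.5105 -0.2475  0.0332] z50 0.0232
wt [320 304] circ 0.4431 -0.2037 r 0.0884 mid [ 0.4494 -0.201 ] knob [ 0.4595 -0.1861  0.3187] z50 0.2988
```

View pics/w3.png

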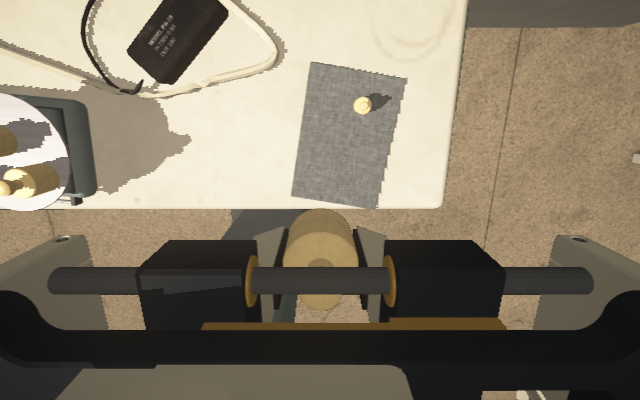

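w3: the weight is held upright; the pad's corners are at about (310,62), (406,79), (377,208), (292,196), with the tiny weight at (363,105).

```bash
python3 -c "
from h import *
D=np.load('pics/w3.npz');c=plane(D,[310,406,377,292],[62,79,208,196],.004);print(c.round(4),c.mean(0))
m=c.mean(0);e=(c[0]+c[1]-c[2]-c[3])[:2];e/=np.linalg.norm(e);t=m[:2]-.037*e;print(e,t);togo(t[0],t[1],.0235)"
```

```text
[[ 0.5565 -0.1893  0.004 ]
 [ 0.5386 -0.2976  0.004 ]
 [ 0.3841 -0.2731  0.004 ]
 [ 0.4003 -0.1648  0.004 ]] [ 0.46988969 -0.23120611  0.004     ]
[ 0.98775978 -0.15598274] [ 0.43334258 -0.22543475]
tool y axis yaw -90.05966981158527 eef [ 0.4347 -0.198   0.2167] rows [-0.04  0.92  6.44]
```

```bash
python3 -m inch '[[[0,0.45,0.4,0],[-0.04,0.45,0.8,0],[0,0,0.9,0],[0,0,0.9,0],[0,0,0.9,0],[0,0,0.8,0],[0,0,0.6,0],[0,0,0.4,0],[0,0,0.2,0],[0,0,0,0],[0,0,0,0]]]'; python3 -c "
from h import *
togo(.4333,-.2254,.0225)"
```

```text
time: 9.22
eef_pos: [0.4342, -0.2255, 0.0402]
tool_rot: [0.0, 1.0, -0.0, 0.0]
wrist_force: [0.5, -0.4, -4.1]
grip_width: 0.403
grasp_force: 30.0
tool y axis yaw -90.0131340134578 eef [ 0.4342 -0.2255  0.0402] rows [-0.03 -0.    0.59]
```

```bash
python3 -m inch '[[[0,0,0.2,0],[0,0,0.15,0],[0,0,0.1,0],[0,0,0.07,0],[0,0,0.05,0],[0,0,0,0],[0,0,0,0]]]'
```

```text
time: 9.8
eef_pos: [0.4338, -0.2261, 0.0226]
tool_rot: [0.0, 1.0, -0.001, -0.0]
wrist_force: [-0.4, -0.0, -4.7]
grip_width: 0.4
grasp_force: 30.0
```

```bash
python3 -m inch '[[[0,0,0.04,0],[0,0,0.03,0],[0,0,0,0],[0,0,0,0]]]'
```

```text
time: 10.13
eef_pos: [0.434, -0.2262, 0.0218]
tool_rot: [0.0, 1.0, -0.001, 0.001]
wrist_force: [-2.2, 1.5, 8.4]
grip_width: 0.401
grasp_force: 30.0
```

```bash
python3 -m inch '[[[0,0,0,0],[0,0,0,0],[0,0,0,0],[0,0,0,0],[0,0,-0.1,0],[0,0,-0.3,0],[0,0,-0.6,0],[0,0,-0.9,0],[0,0,-1,0],[0,0,-1,0],[0,0,-1,0],[0,0,-1,0]]]' 0.35 30; python3 -m inch '[[[0,0,-0.6,0],[0,-0.3,-0.3,0],[0,-0.7,0,0],[0,-0.9,0,0],[0,-0.9,0,0],[0,-0.9,0,0],[0,-0.9,0,0],[0,-0.9,0,0],[0,-0.9,0,0],[0,-0.9,0,0],[0,-0.9,0,0]]]' 0.45; python3 -m inch '[[[0,-0.9,0,0],[0,-0.9,0,0],[0,-0.7,0,0],[0,-0.4,0,0],[0,0,0,0],[0,0,0,0],[0,0,0,0]]]';python3 - <<'E'
from h import *
P=camera_params('wrist');p,d=camera('wrist');cv2.imwrite('pics/w4.png',p[...,::-1]);np.savez('pics/w4.npz',d=d,**P)
measure('pics/w4.npz',.070,(.03,.19));measure('pics/w4.npz',.004,(-.34,-.12));measure('pics/w4.npz',.082,(.28,.45))
togo(.478,.110,.086)
E
```

```text
time: 11.13
eef_pos: [0.4335, -0.2258, 0.1999]
tool_rot: [0.0, 1.0, -0.001, 0.0]
wrist_force: [0.3, -1.2, -0.6]
grip_width: 0.647
grasp_force: 0.0
time: 12.05
eef_pos: [0.433, 0.0219, 0.2241]
tool_rot: [-0.0, 1.0, -0.001, -0.001]
wrist_force: [-0.3, 1.3, -0.1]
grip_width: 0.551
grasp_force: 0.0
time: 12.63
eef_pos: [0.4337, 0.1067, 0.2242]
tool_rot: [0.0, 1.0, -0.001, -0.0]
wrist_force: [-0.6, -0.1, 0.1]
grip_width: 0.552
grasp_force: 0.0
pan [315 149] circ 0.4646 0.1097 r 0.0602 mid [0.4648 0.1098] knob [0.471  0.1111 0.07  ] z50 0.0699
wt [315 141] circ 0.4782 0.11 r 0.0147 mid [0.4785 0.11  ] knob [0.4787 0.1097 0.1142] z50 0.0983
wt [348 178] circ 0.442 0.0777 r 0.0147 mid [0.4425 0.0782] knob [0.4427 0.0781 0.1139] z50 0.0983
wt [287 182] circ 0.4377 0.1372 r 0.0118 mid [0.4382 0.1372] knob [0.4383 0.1373 0.1051] z50 0.0927
wt [320 313] circ 0.4626 0.1101 r 0.0803 mid [0.449 0.11 ] knob [0.4586 0.1192 0.3262] z50 0.3128
pan [565 122] circ 0.4809 -0.2188 r 0.1396 mid [ 0.4812 -0.2115] knob [ 0.4795 -0.2157  0.0046] z50 0.0013
wt [629 104] circ 0.5108 -0.2466 r 0.0098 mid [ 0.5105 -0.245 ] knob [ 0.5098 -0.2442  0.03  ] z50 0.0225
wt [608 172] circ 0.4346 -0.2276 r 0.0197 mid [ 0.4352 -0.2248] knob [ 0.4351 -0.2258  0.0606] z50 0.0398
pan [ 59 127] circ 0.4872 0.3585 r 0.0606 mid [0.4878 0.3553] knob [0.4894 0.3555 0.0819] z50 0.0819
tool y axis yaw -90.10670590414644 eef [0.4339 0.1064 0.2243] rows [ 1.47 -0.12  4.61]
```

```bash
python3 -m inch '[[[0.5,-0.04,0,0],[0.5,-0.04,0,0],[0.47,-0.04,0.3,0],[0,0,0.8,0],[0,0,0.9,0],[0,0,0.9,0],[0,0,0.8,0],[0,0,0.5,0],[0,0,0.3,0],[0,0,0,0],[0,0,0,0]]]'; python3 -c "
from h import *
togo(.4782,.110,.085)"
```

```text
time: 13.6
eef_pos: [0.4785, 0.11, 0.0897]
tool_rot: [0.0, 1.0, -0.001, -0.0]
wrist_force: [0.6, 0.5, -0.2]
grip_width: 0.55
grasp_force: 0.0
tool y axis yaw -90.12225399100339 eef [0.4785 0.11   0.0897] rows [-0.01  0.    0.16]
```

```bash
python3 -m inch '[[[0,0,0.08,0],[0,0,0.08,0],[0,0,0,0]]]'; python3 -m inch '[[[0,0,0,0],[0,0,0,0],[0,0,0,0],[0,0,0,0],[0,0,0,0],[0,0,0,0],[0,0,0,0]]]' 0.85 20;  python3 -m inch '[[[0,0,-0.1,0],[0,0,-0.2,0],[0,0,-0.3,0],[0,0,-0.5,0],[0,0,-0.7,0],[0,0,-0.8,0],[0,0,-0.8,0],[0,0,-0.6,0],[0,-0.3,-0.3,0],[0,-0.6,0,0],[0.1,-0.8,0,0],[0.1,-0.9,0,0]]]'; python3 -m inch '[[[0.2,-0.9,0,0],[0.2,-0.9,0,0],[0.2,-0.9,0,0],[0.2,-0.9,0,0],[0.1,-0.8,0,0],[0,-0.6,0,0],[0,-0.3,0,0],[0,0,0,0],[0,0,0,0]]]';python3 -c "
from h import *
togo(.5123,.3587,.0935)"
```

```text
time: 13.85
eef_pos: [0.4785, 0.1105, 0.0851]
tool_rot: [0.0, 1.0, -0.001, 0.001]
wrist_force: [0.7, 0.6, 0.8]
grip_width: 0.553
grasp_force: 0.0
time: 14.43
eef_pos: [0.4784, 0.1107, 0.0849]
tool_rot: [-0.0, 1.0, -0.001, 0.0]
wrist_force: [-0.6, 1.5, 1.9]
grip_width: 0.304
grasp_force: 20.0
time: 15.43
eef_pos: [0.4841, 0.1893, 0.214]
tool_rot: [0.0, 1.0, -0.001, -0.0]
wrist_force: [0.4, -0.4, -1.6]
grip_width: 0.31
grasp_force: 20.0
time: 16.18
eef_pos: [0.511, 0.3474, 0.2132]
tool_rot: [0.001, 1.0, -0.0, -0.0]
wrist_force: [-0.4, -0.2, -2.0]
grip_width: 0.303
grasp_force: 20.0
tool y axis yaw -90.02122883353329 eef [0.511  0.3474 0.2132] rows [ 0.05 -0.38  3.99]
```

```bash
python3 -m inch '[[[0.05,-0.2,0.3,0],[0,-0.18,0.7,0],[0,0,0.8,0],[0,0,0.7,0],[0,0,0.5,0],[0,0,0.35,0],[0,0,0.2,0],[0,0,0.1,0],[0,0,0,0],[0,0,0,0]]]';python3 -m inch '[[[0,0,0.07,0],[0,0,0.07,0],[0,0,0.05,0],[0,0,0.05,0],[0,0,0,0],[0,0,0,0]]]'; python3 -c "
from h import *
togo(.5123,.3587,.0937)"
```

```text
time: 17.02
eef_pos: [0.5136, 0.359, 0.105]
tool_rot: [-0.0, 1.0, -0.001, 0.001]
wrist_force: [-0.2, -0.3, -1.4]
grip_width: 0.305
grasp_force: 20.0
time: 17.52
eef_pos: [0.513, 0.3589, 0.097]
tool_rot: [0.0, 1.0, -0.001, -0.0]
wrist_force: [0.6, 0.1, -1.4]
grip_width: 0.311
grasp_force: 20.0
tool y axis yaw -90.06692705898051 eef [0.513  0.3589 0.097 ] rows [-0.02  0.01  0.11]
```

```bash
python3 -m inch '[[[0,0,0.04,0],[0,0,0.04,0],[0,0,0.03,0],[0,0,0,0],[0,0,0,0]]]'
```

```text
time: 17.93
eef_pos: [0.5131, 0.359, 0.0937]
tool_rot: [-0.0, 1.0, -0.001, 0.0]
wrist_force: [-1.6, 1.2, -0.6]
grip_width: 0.305
grasp_force: 20.0
```

```bash
python3 -m inch '[[[0,0,0.02,0],[0,0,0,0],[0,0,0,0]]]'; python3 -m inch '[[[0,0,0,0],[0,0,0,0],[0,0,0,0],[0,0,0,0],[0,0,-0.1,0],[0,0,-0.3,0],[0,0,-0.6,0],[0,0,-0.9,0],[0,0,-1,0],[-0.3,0,-0.9,0],[-0.6,0,-0.4,0],[-0.8,0.2,0,0]]]' 0.5; python3 -m inch '[[[-0.8,0.5,0,0],[-0.8,0.8,0,0],[-0.3,0.9,0,0],[0,0.9,0,0],[0,0.9,0,0],[0,0.9,0,0],[0,0.9,0,0],[0,0.9,0,0],[0,0.8,0,0],[0,0.4,0,0],[0,0,0,0],[0,0,0,0]]]' 0.45;python3 - <<'E'
from h import *
P=camera_params('wrist');p,d=camera('wrist');cv2.imwrite('pics/w5.png',p[...,::-1]);np.savez('pics/w5.npz',d=d,**P)
measure('pics/w5.npz',.0733,(.03,.19));measure('pics/w5.npz',.0787,(.28,.45))
togo(.442,.0777,.0885)
E
```

```text
time: 18.18
eef_pos: [0.5131, 0.359, 0.0931]
tool_rot: [-0.0, 1.0, -0.001, 0.0]
wrist_force: [-0.5, -0.0, 0.4]
grip_width: 0.299
grasp_force: 20.0
time: 19.18
eef_pos: [0.464, 0.3542, 0.2236]
tool_rot: [-0.002, 1.0, -0.001, 0.004]
wrist_force: [-0.6, -0.4, 0.4]
grip_width: 0.5
grasp_force: 0.0
time: 20.18
eef_pos: [0.405, 0.1158, 0.2199]
tool_rot: [-0.0, 1.0, -0.001, 0.001]
wrist_force: [0.9, -0.3, 0.7]
grip_width: 0.553
grasp_force: 0.0
pan [324 120] circ 0.4645 0.1095 r 0.0602 mid [0.4648 0.1099] knob [0.4711 0.1112 0.0732] z50 0.0732
wt [360 151] circ 0.4418 0.0779 r 0.0147 mid [0.4422 0.0783] knob [0.4423 0.0783 0.1174] z50 0.1016
wt [295 155] circ 0.4376 0.1375 r 0.0117 mid [0.4377 0.1375] knob [0.4381 0.1374 0.1085] z50 0.0961
wt [320 313] circ 0.4152 0.1091 r 0.0833 mid [0.4195 0.1085] knob [0.4298 0.1282 0.3219] z50 0.3085
pan [61 96] circ 0.4873 0.3585 r 0.0607 mid [0.4877 0.3553] knob [0.4851 0.3524 0.0788] z50 0.0787
wt [28 66] circ 0.5129 0.3555 r 0.0152 mid [0.5126 0.3535] knob [0.5122 0.3523 0.1217] z50 0.1066
tool y axis yaw -90.10644551575108 eef [0.405  0.1163 0.2197] rows [1.23 1.29 4.37]
```

```bash
python3 -m inch '[[[0.4,0.4,0,0],[0.4,0.45,0,0],[0.43,0.42,0.3,0],[0,0,0.8,0],[0,0,0.9,0],[0,0,0.8,0],[0,0,0.6,0],[0,0,0.4,0],[0,0,0.2,0],[0,0,0,0],[0,0,0,0],[0,0,0,0]]]' 0.55; python3 -c "
from h import *
togo(.442,.0778,.0885)"
```

```text
time: 21.23
eef_pos: [0.4423, 0.0783, 0.0999]
tool_rot: [0.0, 1.0, -0.0, 0.001]
wrist_force: [-0.4, -0.0, 0.6]
grip_width: 0.448
grasp_force: 0.0
tool y axis yaw -90.03583515185385 eef [0.4423 0.0783 0.0999] rows [-0.01  0.02  0.38]
```

```bash
python3 -m inch '[[[0,0.02,0.15,0],[0,0,0.13,0],[0,0,0.1,0],[0,0,0,0],[0,0,0,0]]]'; python3 -m inch '[[[0,0,0,0],[0,0,0,0],[0,0,0,0],[0,0,0,0],[0,0,0,0],[0,0,0,0]]]' 0.85 20;  python3 -m inch '[[[0,0,-0.1,0],[0,0,-0.2,0],[0,0,-0.3,0],[0,0,-0.5,0],[0,0,-0.7,0],[0,0,-0.8,0],[0,0,-0.8,0],[0,0,-0.6,0],[0,-0.3,-0.3,0],[0,-0.6,0,0],[0.1,-0.8,0,0],[0.1,-0.9,0,0]]]'; python3 -m inch '[[[0.1,-0.9,0,0],[0.2,-0.9,0,0],[0.2,-0.9,0,0],[0.1,-0.9,0,0],[0,-0.9,0,0],[0,-0.7,0,0],[0,-0.4,0,0],[0,0,0,0],[0,0,0,0]]]';python3 -c "
from h import *
togo(.4673,.3287,.0935)"
```

```text
time: 21.65
eef_pos: [0.4415, 0.0772, 0.0875]
tool_rot: [0.0, 1.0, -0.001, -0.0]
wrist_force: [0.9, -0.2, -0.4]
grip_width: 0.447
grasp_force: 0.0
time: 22.15
eef_pos: [0.4417, 0.0774, 0.0878]
tool_rot: [-0.0, 1.0, -0.001, 0.0]
wrist_force: [1.2, 1.4, 0.0]
grip_width: 0.31
grasp_force: 20.0
time: 23.15
eef_pos: [0.4477, 0.1555, 0.2179]
tool_rot: [0.0, 1.0, -0.001, 0.001]
wrist_force: [0.6, -0.0, -1.2]
grip_width: 0.304
grasp_force: 20.0
time: 23.9
eef_pos: [0.4656, 0.3231, 0.2168]
tool_rot: [0.0, 1.0, -0.0, -0.0]
wrist_force: [0.2, -0.1, -1.6]
grip_width: 0.309
grasp_force: 20.0
tool y axis yaw -90.00534843252413 eef [0.4656 0.3231 0.2168] rows [ 0.06 -0.19  4.11]
```

```bash
python3 -m inch '[[[0.05,-0.1,0.3,0],[0,-0.08,0.7,0],[0,0,0.8,0],[0,0,0.8,0],[0,0,0.6,0],[0,0,0.4,0],[0,0,0.3,0],[0,0,0.1,0],[0,0,0,0],[0,0,0,0]]]';python3 -m inch '[[[0,0,0.07,0],[0,0,0.06,0],[0,0,0.05,0],[0,0,0.05,0],[0,0,0,0],[0,0,0,0]]]'; python3 -c "
from h import *
togo(.4673,.3287,.0845)"
```

```text
time: 24.73
eef_pos: [0.4679, 0.3285, 0.0973]
tool_rot: [-0.0, 1.0, -0.001, 0.0]
wrist_force: [0.1, -0.4, -1.3]
grip_width: 0.309
grasp_force: 20.0
time: 25.23
eef_pos: [0.4673, 0.3287, 0.0897]
tool_rot: [0.0, 1.0, -0.001, -0.0]
wrist_force: [-0.4, 0.0, -2.5]
grip_width: 0.304
grasp_force: 20.0
tool y axis yaw -90.06257371288554 eef [0.4673 0.3287 0.0897] rows [-0.   -0.    0.17]
```

```bash
python3 -m inch '[[[0,0,0.06,0],[0,0,0.05,0],[0,0,0.04,0],[0,0,0.02,0],[0,0,0,0],[0,0,0,0]]]'
```

```text
time: 25.73
eef_pos: [0.4675, 0.3287, 0.0847]
tool_rot: [-0.0, 1.0, -0.001, 0.0]
wrist_force: [-0.4, 0.7, -1.3]
grip_width: 0.305
grasp_force: 20.0
```

```bash
python3 -m inch '[[[0,0,0.02,0],[0,0,0,0],[0,0,0,0]]]'; python3 -m inch '[[[0,0,0.01,0],[0,0,0,0],[0,0,0,0]]]'
```

```text
time: 25.98
eef_pos: [0.4675, 0.3287, 0.0845]
tool_rot: [-0.0, 1.0, -0.001, 0.0]
wrist_force: [0.6, -0.6, 2.9]
grip_width: 0.304
grasp_force: 20.0
time: 26.23
eef_pos: [0.4676, 0.3287, 0.0844]
tool_rot: [-0.0, 1.0, -0.001, 0.0]
wrist_force: [-1.0, -1.4, 6.5]
grip_width: 0.309
grasp_force: 20.0
```

```bash
python3 -m inch '[[[0,0,0,0],[0,0,0,0],[0,0,0,0],[0,0,0,0],[0,0,-0.1,0],[0,0,-0.3,0],[0,0,-0.6,0],[0,0,-0.9,0],[0,0,-1,0],[-0.1,0.2,-0.9,0],[-0.2,0.4,-0.4,0],[-0.2,0.7,0,0]]]' 0.5; python3 -m inch '[[[-0.2,0.8,0,0],[-0.2,0.9,0,0],[-0.1,0.9,0,0],[0,0.9,0,0],[0,0.8,0,0],[0,0.5,0,0],[0,0.3,0,0],[0,0,0,0],[0,0,0,0]]]' 0.55;python3 - <<'E'
from h import *
P=camera_params('wrist');p,d=camera('wrist');cv2.imwrite('pics/w6.png',p[...,::-1]);np.savez('pics/w6.npz',d=d,**P)
measure('pics/w6.npz',.082,(.03,.19));measure('pics/w6.npz',.070,(.28,.45))
togo(.4377,.1374,.097)
E
```

```text
time: 27.23
eef_pos: [0.4538, 0.2912, 0.2141]
tool_rot: [-0.002, 1.0, 0.0, 0.004]
wrist_force: [0.4, -0.5, -0.6]
grip_width: 0.496
grasp_force: 0.0
time: 27.98
eef_pos: [0.4374, 0.1369, 0.2102]
tool_rot: [-0.0, 1.0, -0.001, 0.0]
wrist_force: [-1.2, -0.0, 0.2]
grip_width: 0.454
grasp_force: 0.0
pan [347 156] circ 0.4646 0.1097 r 0.06 mid [0.465  0.1098] knob [0.4691 0.1085 0.0819] z50 0.0819
wt [317 193] circ 0.4378 0.1376 r 0.0117 mid [0.4379 0.1376] knob [0.4385 0.1375 0.117 ] z50 0.1048
wt [348 313] circ 0.4437 0.1175 r 0.0763 mid [0.4515 0.1206] knob [0.4622 0.1494 0.3123] z50 0.2982
pan [ 85 131] circ 0.4862 0.3588 r 0.0611 mid [0.4874 0.3579] knob [0.49   0.3573 0.0707] z50 0.07
wt [ 60 107] circ 0.5137 0.356 r 0.0157 mid [0.5129 0.3533] knob [0.5129 0.3544 0.1137] z50 0.098
wt [107 159] circ 0.4676 0.3255 r 0.0151 mid [0.4685 0.3236] knob [0.4683 0.3244 0.1138] z50 0.0981
tool y axis yaw -90.07113989888816 eef [0.4373 0.1373 0.2101] rows [ 0.01 -0.    3.77]
```

```bash
python3 -m inch '[[[0.02,0,0.4,0],[0,0,0.8,0],[0,0,0.8,0],[0,0,0.6,0],[0,0,0.4,0],[0,0,0.3,0],[0,0,0.2,0],[0,0,0,0],[0,0,0,0]]]'; python3 -c "
from h import *
togo(.4378,.1375,.0965)"
```

```text
time: 28.78
eef_pos: [0.438, 0.1371, 0.105]
tool_rot: [-0.0, 1.0, -0.0, 0.0]
wrist_force: [0.2, 0.1, -0.3]
grip_width: 0.449
grasp_force: 0.0
tool y axis yaw -90.04056415115613 eef [0.438  0.1371 0.105 ] rows [-0.01 -0.01  0.28]
```

```bash
python3 -m inch '[[[0,0,0.12,0],[0,0,0.1,0],[0,0,0.06,0],[0,0,0,0],[0,0,0,0]]]'; python3 -m inch '[[[0,0,0,0],[0,0,0,0],[0,0,0,0],[0,0,0,0],[0,0,0,0],[0,0,0,0],[0,0,0,0]]]' 0.9 15;  python3 -m inch '[[[0,0,-0.1,0],[0,0,-0.2,0],[0,0,-0.3,0],[0,0,-0.5,0],[0,0,-0.7,0],[0,0,-0.8,0],[0,0,-0.8,0],[0,0,-0.6,0],[0,-0.3,-0.1,0],[0,-0.6,0,0],[0.1,-0.8,0,0],[0.1,-0.9,0,0]]]'; python3 -m inch '[[[0.1,-0.9,0,0],[0.2,-0.9,0,0],[0.2,-0.9,0,0],[0.2,-0.9,0,0],[0,-0.9,0,0],[0,-0.7,0,0],[0,-0.4,0,0],[0,0,0,0],[0,0,0,0]]]';python3 -c "
from h import *
togo(.4673,.3887,.0845)"
```

```text
time: 29.2
eef_pos: [0.4378, 0.1367, 0.0965]
tool_rot: [0.0, 1.0, -0.001, 0.0]
wrist_force: [0.4, -0.1, -0.9]
grip_width: 0.447
grasp_force: 0.0
time: 29.78
eef_pos: [0.4379, 0.1367, 0.0965]
tool_rot: [0.0, 1.0, -0.001, 0.0]
wrist_force: [0.6, 1.0, 0.8]
grip_width: 0.245
grasp_force: 15.0
time: 30.78
eef_pos: [0.4435, 0.2155, 0.2192]
tool_rot: [0.0, 1.0, -0.001, -0.0]
wrist_force: [0.1, 0.7, -0.4]
grip_width: 0.244
grasp_force: 15.0
time: 31.53
eef_pos: [0.4645, 0.3826, 0.2186]
tool_rot: [0.001, 1.0, -0.0, -0.001]
wrist_force: [0.4, -1.5, -2.1]
grip_width: 0.242
grasp_force: 15.0
tool y axis yaw -90.00441153727175 eef [0.4645 0.3826 0.2186] rows [ 0.1  -0.21  4.47]
```

```bash
python3 -m inch '[[[0.05,-0.1,0.3,0],[0.03,-0.1,0.7,0],[0,0,0.8,0],[0,0,0.8,0],[0,0,0.6,0],[0,0,0.4,0],[0,0,0.3,0],[0,0,0.15,0],[0,0,0,0],[0,0,0,0]]]';python3 -m inch '[[[0,0,0.1,0],[0,0,0.08,0],[0,0,0.06,0],[0,0,0.05,0],[0,0,0,0],[0,0,0,0]]]'; python3 -c "
from h import *
togo(.4673,.3887,.0845)"
```

```text
time: 32.37
eef_pos: [0.4679, 0.3885, 0.0984]
tool_rot: [-0.0, 1.0, -0.001, 0.0]
wrist_force: [-0.3, -0.4, -2.0]
grip_width: 0.244
grasp_force: 15.0
time: 32.87
eef_pos: [0.4675, 0.3887, 0.0891]
tool_rot: [0.0, 1.0, -0.001, -0.0]
wrist_force: [-1.1, 0.0, -1.5]
grip_width: 0.243
grasp_force: 15.0
tool y axis yaw -90.06480892788831 eef [0.4675 0.3887 0.0891] rows [-0.01 -0.    0.15]
```

```bash
python3 -m inch '[[[0,0,0.06,0],[0,0,0.05,0],[0,0,0.03,0],[0,0,0,0],[0,0,0,0]]]'; python3 -m inch '[[[0,0,0.02,0],[0,0,0,0],[0,0,0,0]]]'
```

```text
time: 33.28
eef_pos: [0.4675, 0.3887, 0.0849]
tool_rot: [0.0, 1.0, -0.001, -0.0]
wrist_force: [-0.7, 1.0, -0.8]
grip_width: 0.246
grasp_force: 15.0
time: 33.53
eef_pos: [0.4676, 0.3887, 0.0846]
tool_rot: [-0.0, 1.0, -0.001, 0.0]
wrist_force: [-0.6, -0.3, -0.1]
grip_width: 0.243
grasp_force: 15.0
```

```bash
python3 -m inch '[[[0,0,0.01,0],[0,0,0,0],[0,0,0,0]]]'; python3 -m inch '[[[0,0,0,0],[0,0,0,0],[0,0,0,0],[0,0,0,0],[0,0,-0.1,0],[0,0,-0.3,0],[0,0,-0.6,0],[0,0,-0.9,0],[0,0,-1,0],[0,0,-0.9,0],[0,0.3,-0.4,0],[0,0.7,0,0]]]' 0.6; python3 -c "
from h import *
P=camera_params('wrist');p,d=camera('wrist');cv2.imwrite('pics/w7.png',p[...,::-1]);np.savez('pics/w7.npz',d=d,**P)
measure('pics/w7.npz',.070,(.28,.45))"
python3 -m inch '[[[-0.1,1,0,0],[-0.1,1,0,0],[-0.1,1,0,0],[-0.1,1,0,0],[-0.1,1,0,0],[-0.1,1,0,0],[-0.1,1,0,0],[-0.1,1,0,0],[-0.1,1,0,0],[-0.1,1,0,0],[0,1,0,0],[0,1,0,0]]]' 0.3;python3 -m inch '[[[0,1,0,0],[0,1,0,0],[0,1,0,0],[0,1,0,0],[0,0.8,0,0],[0,0.6,0,0],[0,0.3,0,0],[0,0,0,0],[0,0,0,0]]]';python3 - <<'E'
from h import *
P=camera_params('wrist');p,d=camera('wrist');cv2.imwrite('pics/w8.png',p[...,::-1]);np.savez('pics/w8.npz',d=d,**P)
measure('pics/w8.npz',.004,(-.34,-.12))
togo(.434,-.2262,.0215)
E
```

```text
time: 33.78
eef_pos: [0.4676, 0.3887, 0.0845]
tool_rot: [-0.0, 1.0, -0.001, 0.0]
wrist_force: [-0.5, -0.3, 4.6]
grip_width: 0.244
grasp_force: 15.0
time: 34.78
eef_pos: [0.4686, 0.3604, 0.2139]
tool_rot: [-0.002, 1.0, 0.001, 0.003]
wrist_force: [0.9, 0.2, -0.9]
grip_width: 0.4
grasp_force: 0.0
pan [321 163] circ 0.4872 0.3586 r 0.0602 mid [0.4878 0.3586] knob [0.4922 0.3605 0.0699] z50 0.0699
wt [323 143] circ 0.5129 0.3567 r 0.0147 mid [0.5134 0.3567] knob [0.5134 0.3566 0.1142] z50 0.0984
wt [355 191] circ 0.4679 0.3264 r 0.0148 mid [0.4685 0.3267] knob [0.4688 0.3268 0.114 ] z50 0.0984
wt [291 191] circ 0.4675 0.3861 r 0.0117 mid [0.4677 0.3858] knob [0.4681 0.3861 0.1052] z50 0.0927
wt [320 313] circ 0.4772 0.3626 r 0.0866 mid [0.4843 0.3627] knob [0.4927 0.3729 0.3161] z50 0.303
time: 35.83
eef_pos: [0.4359, -0.003, 0.2098]
tool_rot: [0.0, 1.0, -0.001, -0.0]
wrist_force: [0.6, 0.0, -0.3]
grip_width: 0.703
grasp_force: 0.0
time: 36.58
eef_pos: [0.4363, -0.1719, 0.2098]
tool_rot: [-0.0, 1.0, -0.001, -0.0]
wrist_force: [0.3, -0.4, 0.1]
grip_width: 0.703
grasp_force: 0.0
pan [372 125] circ 0.4805 -0.2303 r 0.1478 mid [ 0.4817 -0.23  ] knob [ 0.4815 -0.2262  0.0042] z50 0.0006
wt [388 107] circ 0.5103 -0.2478 r 0.0095 mid [ 0.5106 -0.2477] knob [ 0.5104 -0.2473  0.0333] z50 0.0231
wt [369 177] circ 0.4345 -0.2286 r 0.0193 mid [ 0.4351 -0.228 ] knob [ 0.435 -0.228  0.061] z50 0.0403
wt [348 313] circ 0.4455 -0.1905 r 0.0756 mid [ 0.4504 -0.1879] knob [ 0.4612 -0.1595  0.3118] z50 0.2973
tool y axis yaw -90.0686092704717 eef [ 0.4364 -0.1714  0.2099] rows [-0.07  1.83  6.28]
```

```bash
python3 -m inch '[[[-0.03,0.6,0,0],[-0.04,0.6,0,0],[0,0.6,0.3,0],[0,0.03,0.8,0],[0,0,0.9,0],[0,0,0.9,0],[0,0,0.9,0],[0,0,0.8,0],[0,0,0.6,0],[0,0,0.4,0],[0,0,0,0],[0,0,0,0]]]'; python3 -c "
from h import *
togo(.434,-.2262,.022)"
```

```text
time: 37.63
eef_pos: [0.4346, -0.226, 0.042]
tool_rot: [-0.0, 1.0, 0.0, -0.001]
wrist_force: [0.2, -0.3, -0.8]
grip_width: 0.705
grasp_force: 0.0
tool y axis yaw -89.98508856853674 eef [ 0.4346 -0.226   0.042 ] rows [-0.02  0.01  0.67]
```

```bash
python3 -m inch '[[[0,0,0.3,0],[0,0,0.2,0],[0,0,0.1,0],[0,0,0.07,0],[0,0,0,0],[0,0,0,0]]]'; python3 -m inch '[[[0,0,0,0],[0,0,0,0],[0,0,0,0],[0,0,0,0],[0,0,0,0],[0,0,0,0],[0,0,0,0],[0,0,0,0]]]' 0.75 30;python3 -m inch '[[[0,0,-0.1,0],[0,0,-0.3,0],[0,0,-0.6,0],[0,0,-0.8,0],[0,0,-0.9,0],[0,0,-0.9,0],[0,0,-0.9,0],[0,0,-0.9,0],[0,0,-0.7,0],[0,0,-0.4,0],[0,-0.3,-0.1,0],[0,-0.6,0,0]]]'; python3 -m inch '[[[0.1,-0.9,0,0],[0.1,-0.9,0,0],[0.2,-0.9,0,0],[0.2,-0.9,0,0],[0.2,-0.9,0,0],[0.1,-0.9,0,0],[0.1,-0.9,0,0],[0,-0.9,0,0],[0,-0.9,0,0],[0,-0.7,0,0],[0,-0.4,0,0],[0,-0.2,0,0]]]';python3 -m inch '[[[0,0,0,0],[0,0,0,0]]]';python3 -c "
from h import *
togo(.4648,.112,.094)"
```

```text
time: 38.13
eef_pos: [0.4347, -0.2273, 0.0221]
tool_rot: [0.0, 1.0, -0.001, 0.0]
wrist_force: [0.1, -1.3, -1.2]
grip_width: 0.701
grasp_force: 0.0
time: 38.8
eef_pos: [0.4346, -0.2271, 0.0221]
tool_rot: [-0.0, 1.0, -0.001, -0.0]
wrist_force: [0.3, 1.7, 2.8]
grip_width: 0.402
grasp_force: 30.0
time: 39.8
eef_pos: [0.4347, -0.2009, 0.2208]
tool_rot: [0.001, 1.0, -0.002, 0.001]
wrist_force: [-0.3, 0.3, -5.2]
grip_width: 0.4
grasp_force: 30.0
time: 40.8
eef_pos: [0.4636, 0.0839, 0.2191]
tool_rot: [-0.0, 1.0, 0.0, -0.001]
wrist_force: [0.0, -0.6, -5.0]
grip_width: 0.407
grasp_force: 30.0
time: 40.97
eef_pos: [0.4645, 0.0817, 0.2195]
tool_rot: [0.0, 1.0, -0.0, -0.001]
wrist_force: [-0.3, 0.0, -5.9]
grip_width: 0.399
grasp_force: 30.0
tool y axis yaw -90.03070683022956 eef [0.4645 0.0817 0.2195] rows [ 0.02 -1.01  4.18]
```

```bash
python3 -m inch '[[[0,-0.5,0.2,0],[0.02,-0.5,0.6,0],[0,0,0.8,0],[0,0,0.8,0],[0,0,0.6,0],[0,0,0.4,0],[0,0,0.2,0],[0,0,0.1,0],[0,0,0,0],[0,0,0,0],[0,0,0,0]]]'; python3 -c "
from h import *
togo(.4648,.112,.094)"
```

```text
time: 41.88
eef_pos: [0.4663, 0.1116, 0.1099]
tool_rot: [-0.0, 1.0, -0.001, 0.001]
wrist_force: [-0.3, 0.5, -5.6]
grip_width: 0.406
grasp_force: 30.0
tool y axis yaw -90.08327679763664 eef [0.4663 0.1116 0.1099] rows [-0.05 -0.01  0.53]
```

```bash
python3 -m inch '[[[-0.03,-0.01,0.12,0],[0,0,0.1,0],[0,0,0.06,0],[0,0,0.05,0],[0,0,0.05,0],[0,0,0.04,0],[0,0,0.04,0],[0,0,0.04,0],[0,0,0,0],[0,0,0,0]]]'
```

```text
time: 42.72
eef_pos: [0.4647, 0.1121, 0.094]
tool_rot: [0.0, 1.0, -0.001, -0.0]
wrist_force: [-1.5, 0.4, -0.4]
grip_width: 0.402
grasp_force: 30.0
```

Nearly all the weight is on the pan. I release, rise, back off and check.

```bash
python3 -m inch '[[[0,0,0.01,0],[0,0,0,0],[0,0,0,0],[0,0,0,0],[0,0,0,0],[0,0,0,0],[0,0,0,0],[0,0,-0.1,0],[0,0,-0.3,0],[0,0,-0.6,0],[0,0,-0.9,0],[0,0,-1,0]]]' 0.35; python3 -m inch '[[[0,0,-1,0],[0,0,-0.7,0],[-0.4,0,-0.4,0],[-0.6,-0.5,0,0],[-0.6,-0.8,0,0],[-0.4,-0.9,0,0],[0,-0.9,0,0],[0,-0.8,0,0],[0,-0.5,0,0],[0,0,0,0],[0,0,0,0],[0,0,0,0]]]'; python3 - <<'E'
from h import *
P=camera_params('wrist');p,d=camera('wrist');cv2.imwrite('pics/w9.png',p[...,::-1]);np.savez('pics/w9.npz',d=d,**P)
measure('pics/w9.npz',.076,(.03,.19));measure('pics/w9.npz',.076,(.28,.45))
E
```

```text
time: 43.72
eef_pos: [0.464, 0.112, 0.1816]
tool_rot: [0.0, 1.0, -0.001, -0.001]
wrist_force: [0.0, -0.7, -0.4]
grip_width: 0.651
grasp_force: 0.0
time: 44.72
eef_pos: [0.4048, 0.2436, 0.244]
tool_rot: [0.0, 1.0, -0.001, 0.0]
wrist_force: [0.7, -0.3, -0.8]
grip_width: 0.651
grasp_force: 0.0
pan [448 118] circ 0.4646 0.11 r 0.0602 mid [0.4652 0.1102] knob [0.4679 0.1126 0.0759] z50 0.0759
wt [460 124] circ 0.4642 0.1101 r 0.0193 mid [0.4645 0.1124] knob [0.4645 0.1111 0.1329] z50 0.1122
wt [561 317] circ 0.4122 0.1727 r 0.0338 mid [0.4146 0.1733] knob [0.4282 0.18   0.34  ] z50 0.3227
wt [505 395] circ 0.3978 0.1856 r 0.0047 mid [0.398  0.1856] knob [0.398  0.1856 0.3223] z50 0.3223
pan [204  96] circ 0.487 0.3589 r 0.0602 mid [0.4875 0.3584] knob [0.4904 0.3578 0.0761] z50 0.0759
wt [195  69] circ 0.5129 0.3562 r 0.0148 mid [0.5125 0.3553] knob [0.5127 0.3555 0.12  ] z50 0.1042
wt [232 120] circ 0.4678 0.3262 r 0.0148 mid [0.4681 0.3257] knob [0.4681 0.3255 0.12  ] z50 0.1042
wt [171 120] circ 0.4671 0.3859 r 0.0117 mid [0.4674 0.3845] knob [0.4674 0.385  0.1108] z50 0.0987
wt [237 248] circ 0.4151 0.2842 r 0.0043 mid [0.4152 0.284 ] knob [0.4153 0.282  0.2736] z50 0.2596
wt [100 317] circ 0.4258 0.3041 r 0.0284 mid [0.4264 0.3028] knob [0.4279 0.292  0.3438] z50 0.3228
```

View pics/w9.png

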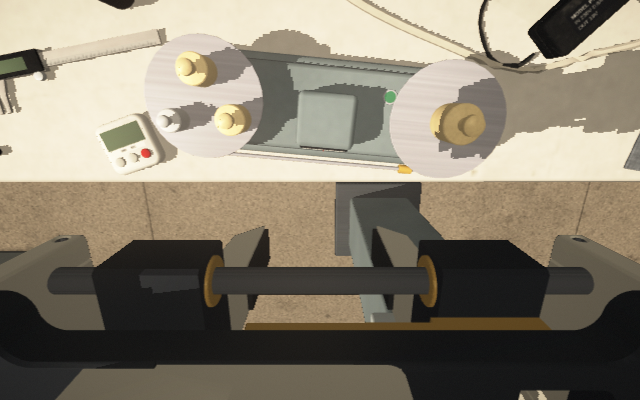

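w9 shows the large weight centred on the right pan at (455,124). The three smaller weights stand on the left pan at (193,69), (231,120) and (170,120). Both pans are level at 75.9 mm, and the gripper is clear.

```bash
python3 -c "
from bench import robot
print(robot.hand_in())"
```

```text
the job is handed in; nothing more can be done
None
```

I swapped the two loads and handed the job in at about 45 s: the three smaller weights stand on the left pan, the large weight is centred on the right pan to within about 1 mm, and both pans measured level at 75.9 mm.

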